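Replace the worn shaft of the bench winder's pulley hub

TASK

The keyless worn shaft standing in the pulley hub is scrap: pull it out and drop it in the plywood crate, then take the shaft with the key from the wooden rack, put its nose into the hub and turn it until the key slips into the keyway, and push it fully home against the spring at the bottom of the bore, collar down on the hub. Leave the keyless spindle in the rack and the other things on the table where they are. Finish while still gripping the shaft by its head and holding it pressed home: the spring lifts it again if you let go.

Things in the scene. Friction and masses are not known exactly. Their poses are not given: they have to be found in the camera images.
- pulley_hub: Belt pulley with a steel hub, axis upright, fixed to the table on a round grey base, 124 mm diameter. Origin on the axis at table height, z up. Pulley 96 mm diameter, 14 to 36 mm high; above it the hub, 50 mm diameter, to its flat top face at 60 mm. From that face goes down a bore with one open keyway along the hub's own -x side. At the bottom of the bore lies a sprung brass pad.
- hub_mouth (a point): Centre of the bore's mouth, on the axis in the hub's top face, 60 mm above the table; axes as pulley_hub. Bore 22.6 mm diameter; keyway 10.4 mm wide, reaching out to 16 mm from the axis on the -x side, over the full depth. A short dark line on the face marks the keyway, beyond its outer end.
- thrust_pad (a joint): Travel of the sprung brass pad in the bore, m: 0 = up (its top is 32 mm below the hub's face), 0.008 = fully down (40 mm below it, where a shaft's collar meets the hub's face). Its spring pushes up with 3.6 N at 0, rising to 7.2 N at 0.008, and carries the weight of a shaft.
- worn_shaft: Scrap steel shaft, same sizes as keyed_shaft but without a key. Origin at the centre of its lower end, z up to the head. At the start it stands loose and upright in the hub on the raised pad, its lower end 28 mm above the table, its collar 8 mm above the hub's face; it comes out straight up.
- worn_shaft_mid (a point): Middle of the worn shaft, on its axis 46 mm above its lower end.
- keyed_shaft: Steel shaft, 0.12 to 0.25 kg, upright in one of the rack's holes, lower end 16 mm above the table. Origin: centre of its lower end, z up to the head. Body 20 mm diameter, z 0 to 40 mm (lowest 3 mm tapered to 14), collar 34 mm diameter, z 40 to 46, round grip head 26 mm diameter, z 46 to 92. One key on its own -x side: 8 mm wide, out to 14.5 mm from the axis, z 16 to 38.
- keyed_shaft_grip (a point): Middle of the grip head, on the axis 70 mm above the lower end. A thin line on the head's top lies over the key. The plain nose enters the bore first; the key then rests on the hub's face (lower end 16 mm below it) until it is over the keyway. Home, collar down: lower end 40 mm below the face.
- plain_spindle: Spindle with the same body and collar but no key, a thinner head (18 mm diameter) and 104 mm long; stands in the rack's other hole. Origin at the centre of its lower end. To be left there.
- rack: Light wooden block fixed to the table, 72 (x) x 180 (y) x 30 mm high, with two holes 14 mm deep and 22 mm diameter at 55 mm to either side of its centre along its own y. Origin at the centre of its underside.
- crate: Open plywood crate fixed to the table, 140 (x) x 180 (y) x 55 mm high, walls and floor 6 mm thick. Origin at the centre of its underside, z up.
- spool: Bystander: wooden thread spool, 36 mm diameter, 46 high; origin at the centre of its underside. To be left alone.
- rubber: Bystander: eraser, 39x45x13 mm; origin at the centre of its underside. To be left alone.
- tape_roll: Bystander: roll of linen tape, 73 mm diameter, 19 high; origin at the centre of its underside. To be left alone.
- wax: Bystander: round cake of beeswax, 44 mm diameter, 16 high; origin at the centre of its underside. To be left alone.
- weight: Bystander: turned brass weight, 46 mm diameter, 67 high; origin at the centre of its underside. To be left alone.
- eyeglass: Bystander: black loupe, 40 mm diameter, 37 high; origin at the centre of its underside. To be left alone.

How it is judged:
By the outcome, as a careful person would: the job done as asked, in the order asked, and still so for the second after the job is handed in, while the arm keeps its last pose, push and grip.
It also fails if it takes over 64 s, if anything falls off the work surface, if the arm or the gripper's body presses on something with over 40 N, if the wrist force passes 120 N, or if a joint passes its speed limit or range.

ROBOT

A 7-joint arm with a two-finger parallel gripper is mounted at the origin on a cart in front of the work surface, level with it; the furniture and walls round the work are solid. World frame = base frame: x ahead of the robot, y to its left, z up, the work surface at z = 0. Lengths are in m, angles in degrees, forces in N, time in s.
With the tool pointing down it reaches from about 0.425 to 0.875 m from the base axis. Payload 4.7 kg.
Tool frame: the origin (TCP) lies at the very end of the fingers, on their centre line; the grasp point (between the pads) lies 19 mm behind it; z points along the fingers, y is the line along which they close (so a half turn about z gives the same grasp; the last joint's range is limited). The gripper opens to 87 mm and grips with 3 to 60 N. Pads are 19 mm wide; open, the fingers measure 117 mm over their backs; the gripper's body (75 mm by 190 mm) begins 51 mm behind the grasp point.
Start: joints at [-64.739, 18.392, -4.016, 83.108, 1.295, 78.541, -3.26], TCP at [0.269, 0.592, 0.223] pointing down, gripper open.
Joint ranges: [-163.93, 163.93], [-17.29, 119.83], [-79.2, 71.16], [3.27, 140.29], [-89.18, 269.18], [5.43, 117.66], [-154.24, 154.24]. Speed limits (degrees/s): [147.25, 147.25, 180, 180, 180, 180, 180].

INTERFACE

Orientations are given as [roll, pitch, yaw] about the fixed x, y, z axes, in that order (R = Rz(yaw) Ry(pitch) Rx(roll)).
In Python, from cell import telemetry, cams, env gives the robot as it stands.
- The arm moves only by the tool arm_command, never from a script. Its argument "series" is text: rows parted by semicolons, each of 5 numbers parted by spaces: the shift along the tool's x, y, z in mm, then the turn about the tool's z in rad, then the closure in counts, from 0 (fully open) to 255 (shut). A call has 1 to 20 rows; each row shifts and turns the commanded pose from where the row before left it, along the tool's axes as they then stand; what a row does not reach is not made up. A row lasts 1/12 s, in which the tool goes at most 41.7 mm and 7.16 degrees, less where a joint would pass 70% of its speed; a pose out of reach is approached as far as the arm can. A call is refused whole if a number of a shift passes 41.7 or a number of a turn 0.125, either way. A call with a gripper value outside its range is refused whole. The fingers move at their own pace and stop on an object; "squeeze" is the grip in N (left out, the last holds). Time passes only in rows, so rows that do not move let the fingers close. It gives the time, the measured TCP pose, the force, the opening and the grip force at its end, in the units of the state.
- telemetry.get_obs(): the state, without advancing time (a new reading comes with each control period).
- cams.read_camera(name): name is "scene" or "top" or "wrist"; returns the picture (420x560x3 uint8, blue, green, red); there is no depth.
- cams.calibration(name): a dict with "K" (3x3 intrinsics, pixels), "origin" and "rotation" of the camera in the world; the wrist camera has in their place "hand_eye" (4x4, takes a point from camera to tool coordinates, whose origin is the TCP and whose axes are the flange's). Camera axes: x right, y down, z forward; pixel columns grow to the right and rows downward; lengths in m; the calibration is good to about 2 mm. A picture is of the moment at which its call begins: read the wrist's pose just before it. calibration takes no time and is no camera call.
- env.sign_off(): hands the job in; it is judged then, once.
The state is a dict: "time_s": time; "qpos": joint angles; "joint_velocities": joint speeds; "effort": joint torques, N m; "tool_pos": TCP position; "tool_rot": TCP orientation; "force": force on the tool from outside, world axes, zero at the start; "wrist_torque": the same for the moment, N m; "grip_width": finger opening in m; "grasp_force": force on a finger pad.
Only numpy, scipy, OpenCV 4.12 (cv2) and the standard library are available. Lean on these libraries where they do the work, as an engineer would, in place of code of your own. Each camera call takes 0.05 s, during which the arm holds its last target. There are 200 camera calls.

## Working session

There is one attempt and no reset: what is moved stays moved. The work goes in short steps, Python scripts to look and compute and a tool call to move; the robot and the scene stay as the last step left them, time stands still between calls to the robot, and variables do not carry over. Pictures are saved under pics/ and viewed, at most 10 in all, crops included, and the job is handed in when it is done.

Besides the shell and the picture viewer there is one more tool, called after "Call:" by a JSON object that holds its "op" and its "data". arm_command: Moves the arm, as the interface text tells. Its arguments: {"type":"object","properties":{"series":{"type":"string"},"squeeze":{"type":"number"}},"required":["series"]}

```bash
mkdir -p pics; cat > h.py <<'E'
import numpy as np, cv2
from cell import telemetry, cams, env
from scipy.spatial.transform import Rotation as R
def pix2w(name,uv,z,obs=None):
    c=cams.calibration(name);K=np.array(c["K"])
    if name=="wrist":
        T=np.array(c["hand_eye"]);Rt=R.from_euler('xyz',obs["tool_rot"],degrees=True).as_matrix()
        Rc=Rt@T[:3,:3];o=Rt@T[:3,3]+obs["tool_pos"]
    else: Rc=np.array(c["rotation"]);o=np.array(c["origin"])
    d=Rc@np.linalg.solve(K,[uv[0],uv[1],1]);return o+d*(z-o[2])/d[2]
def w2pix(name,p,obs=None):
    c=cams.calibration(name);K=np.array(c["K"])
    if name=="wrist":
        T=np.array(c["hand_eye"]);Rt=R.from_euler('xyz',obs["tool_rot"],degrees=True).as_matrix()
        Rc=Rt@T[:3,:3];o=Rt@T[:3,3]+obs["tool_pos"]
    else: Rc=np.array(c["rotation"]);o=np.array(c["origin"])
    q=K@Rc.T@(np.array(p)-o);return q[:2]/q[2]
E
python3 - <<'E'
from h import *
o=telemetry.get_obs();print(o)
for n in("top","scene","wrist"):
    c=cams.calibration(n);print(n,{k:np.round(v,3).tolist() if not isinstance(v,str) else v for k,v in c.items()})
a=cams.read_camera("top");b=cams.read_camera("scene")
cv2.imwrite("pics/top.png",cv2.resize(a,(800,600),interpolation=cv2.INTER_CUBIC));cv2.imwrite("pics/scene.png",b)
E
```

```text
{'time_s': 0.0, 'qpos': array([-64.73873487,  18.44122117,  -4.01643732,  83.17448462,
         1.29609209,  78.53961894,  -3.26015539]), 'joint_velocities': array([-0.02097256, -0.11315078, -0.05150832, -0.08082815, -0.07382416,
       -0.06073945,  0.09288461]), 'effort': array([-7.61686283e-05, -4.91273367e+01, -4.03603585e-01, -3.12541544e+01,
       -6.36838214e-02,  4.33897250e-02,  1.77861148e-04]), 'tool_pos': array([0.26888732, 0.59117847, 0.22144079]), 'tool_rot': array([-1.79889981e+02,  6.42642228e-03,  1.55549404e+02]), 'force': array([ 0.02267945, -0.39725549, -0.24443788]), 'wrist_torque': array([0.0277825 , 0.02587558, 0.00186734]), 'grasp_force': 0.0, 'grip_width': 0.08675027125389573}
top {'K': [[526.941, 0.0, 275.591], [0.0, 526.941, 208.896], [0.0, 0.0, 1.0]], 'origin': [0.298, -0.045, 1.511], 'rotation': [-169.161, 0.888, -90.647]}
scene {'K': [[443.507, 0.0, 286.215], [0.0, 443.507, 212.02], [0.0, 0.0, 1.0]], 'origin': [0.043, -0.565, 0.814], 'rotation': [-134.054, 0.148, -44.317]}
wrist {'K': [[312.793, 0.0, 279.367], [0.0, 312.793, 208.491], [0.0, 0.0, 1.0]], 'hand_eye': [[0.0, -0.966, -0.26, 0.07], [1.0, 0.0, 0.001, -0.0], [-0.001, -0.26, 0.966, -0.162], [0.0, 0.0, 0.0, 1.0]]}
```

```bash
sed -i 's/Rc=np.array(c\["rotation"\])/Rc=R.from_euler("xyz",c["rotation"],degrees=True).as_matrix()/' h.py; grep -c from_euler h.py
```

```text
4
```

View pics/top.png

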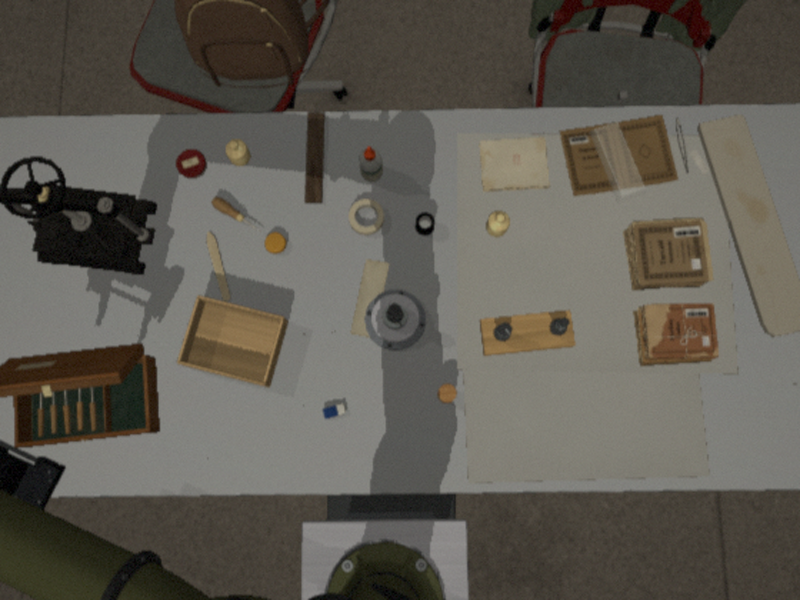

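View pics/scene.png

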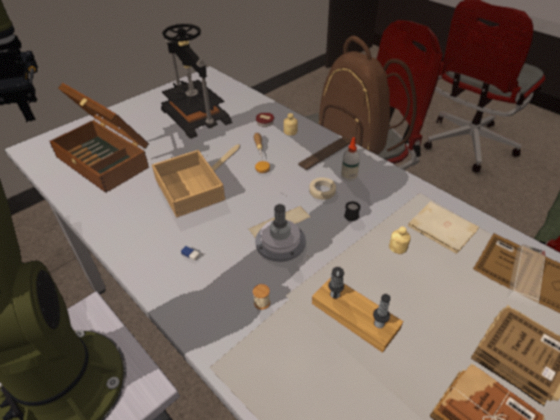

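```bash
python3 - <<'E'
from h import *
s=0.7
for n,uv,z in [("worn head",(394,312),.12),("hub base",(395,322),.01),("holeL top",(502,329),.108),("holeR top",(559,324),.108),("crateTL",(202,298),.055),("TR",(286,318),.055),("BR",(268,384),.055),("BL",(179,362),.055),("rackTL",(480,319),.03),("rackTR",(573,311),.03),("rackBR",(575,346),.03),("rackBL",(484,355),.03),("spool",(447,393),.046),("lens",(425,222),.037),("weight",(498,220),.06),("tape",(366,216),.019),("bottle",(370,160),.1)]:
    print(n,pix2w("top",np.array(uv)*s,z).round(3))
i=cv2.imread("pics/scene.png")
b=cv2.resize(i[220:350,200:420],None,fx=3.5,fy=3.5,interpolation=cv2.INTER_CUBIC);cv2.imwrite("pics/sc2.png",b)
E
```

```text
worn head [ 0.539 -0.026  0.12 ]
hub base [ 0.537 -0.027  0.01 ]
holeL top [ 0.506 -0.229  0.108]
holeR top [ 0.514 -0.336  0.108]
crateTL [0.584 0.354 0.055]
TR [0.541 0.187 0.055]
BR [0.412 0.22  0.055]
BL [0.457 0.394 0.055]
rackTL [ 0.538 -0.196  0.03 ]
rackTR [ 0.552 -0.382  0.03 ]
rackBR [ 0.481 -0.382  0.03 ]
rackBL [ 0.466 -0.202  0.03 ]
spool [ 0.391 -0.126  0.046]
lens [ 0.738 -0.09   0.037]
weight [ 0.733 -0.236  0.06 ]
tape [0.758 0.03  0.019]
bottle [0.848 0.018 0.1  ]
```

View pics/sc2.png

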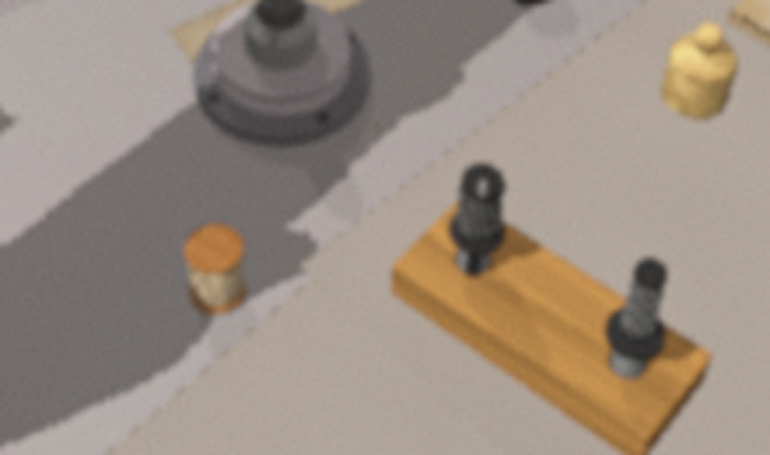

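Call:
{"op": "arm_command", "data": {"series": "-25 -22.5 0 0 0;-25 -22.5 0 0 0;-25 -22.5 0 0 0;-25 -22.5 0 0 0;-25 -22.5 0 0 0;-25 -22.5 0 0 0;-25 -22.5 0 0 0;-25 -22.5 0 0 0;-25 -22.5 0 0 0;-25 -22.5 0 0 0;-25 -22.5 0 0 0;-25 -22.5 0 0 0;-25 -22.5 0 0 0;-25 -22.5 0 0 0;-25 -22.5 0 0 0;-25 -22.5 0 0 0;-25 -22.5 0 0 0;-25 -22.5 0 0 0;-25 -22.5 0 0 0;0 0 0 0 0", "squeeze": 30}}

```text
time_s: 1.77
tool_pos: [0.5259, -0.0023, 0.2226]
tool_rot: [-179.8, 0.2, 155.0]
force: [-0.7, -1.1, 0.0]
grip_width: 0.0872
grasp_force: 0.0
```

```bash
python3 - <<'E'
from h import *
o=telemetry.get_obs();print(o["tool_pos"],o["tool_rot"],o["qpos"].round(1))
a=cams.read_camera("wrist");cv2.imwrite("pics/w1.png",a)
import pickle;pickle.dump(o,open("o1.pkl","wb"))
E
```

```text
[ 0.52591964 -0.00234552  0.22255003] [-1.79810937e+02  1.69793205e-01  1.54964948e+02] [-28.6   2.8  26.9 101.7  -1.1  75.7  63.4]
```

View pics/w1.png

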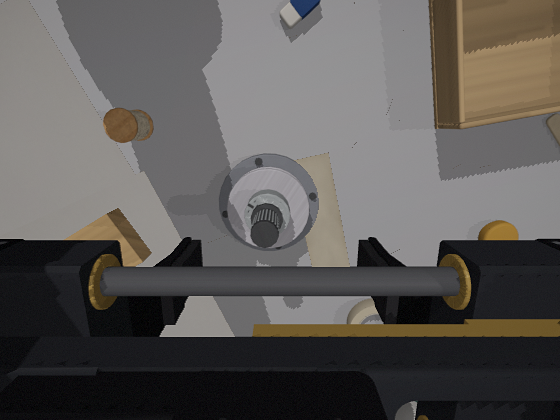

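```bash
python3 - <<'E'
from h import *
import pickle;o=pickle.load(open("o1.pkl","rb"))
for uv,z in [((265,234),.12),((269,201),.012),((268,200),.014)]: print(pix2w("wrist",uv,z,o).round(4))
t=pix2w("wrist",(265,234),.12,o)-o["tool_pos"];Rt=R.from_euler('xyz',o["tool_rot"],degrees=True).as_matrix();print(Rt.T@t*1e3)
E
```

```text
[ 0.5431 -0.0249  0.12  ]
[ 0.5395 -0.0234  0.012 ]
[ 0.5375 -0.0237  0.014 ]
[-24.77451988 -12.87538031 102.66694125]
```

Call:
{"op": "arm_command", "data": {"series": "-11 -7 0 0 0;-11 -7 0 0 0;0 0 28 0 0;0 0 28 0 0;0 0 28 0 0;0 0 28 0 0;0 0 14 0 0;0 0 12 0 0;0 0 0 0 0;0 0 0 0 255;0 0 0 0 255;0 0 0 0 255;0 0 0 0 255;0 0 0 0 255;0 0 0 0 255;0 0 0 0 255;0 0 0 0 255;0 0 0 0 255", "squeeze": 25}}

```text
time_s: 3.32
tool_pos: [0.5387, -0.016, 0.0846]
tool_rot: [-180.0, 0.0, 155.5]
force: [-1.0, -3.4, 2.8]
grip_width: 0.0351
grasp_force: 1.9
```

Call:
{"op": "arm_command", "data": {"series": "0 0 0 0 255;0 0 0 0 255;0 0 0 0 255;0 0 0 0 255;0 0 0 0 255;0 0 0 0 255"}}

```text
time_s: 3.82
tool_pos: [0.538, -0.0193, 0.0849]
tool_rot: [-179.8, 0.0, 155.4]
force: [-3.6, -5.4, 5.1]
grip_width: 0.0261
grasp_force: 24.5
```

Call:
{"op": "arm_command", "data": {"series": "0 -1 0 0 255;0 -1 -2 0 255;0 0 -5 0 255;0 0 -10 0 255;0 0 -15 0 255;0 0 -20 0 255;0 0 -20 0 255;0 0 -20 0 255;0 0 -5 0 255;0 0 0 0 255;0 0 0 0 255"}}

```text
time_s: 4.73
tool_pos: [0.5378, -0.0169, 0.1814]
tool_rot: [179.9, -0.0, 155.6]
force: [0.1, -0.1, -2.3]
grip_width: 0.0259
grasp_force: 24.5
```

```bash
python3 - <<'E'
from h import *
o=telemetry.get_obs();print(o["tool_pos"],o["tool_rot"],o["qpos"].round(1),o["joint_velocities"].round(1))
E
```

```text
[ 0.53784909 -0.01685305  0.18136698] [ 1.79943555e+02 -1.28339225e-02  1.55600333e+02] [-27.    6.2  27.9 103.3  -3.1  71.2  67.4] [ 0.1  1.1  0.1  1.5  0.1 -0.   0.2]
```

Call:
{"op": "arm_command", "data": {"series": "13.5 22 0 0 255;13.5 22 0 0 255;13.5 22 0 0 255;13.5 22 0 0 255;13.5 22 0 0 255;13.5 22 0 0 255;13.5 22 0 0 255;13.5 22 0 0 255;13.5 22 0 0 255;13.5 22 0 0 255;13.5 22 0 0 255;13.5 22 0 0 255;0 0 0 0 255;0 0 0 0 255;0 0 25 0 255;0 0 25 0 255;0 0 25 0 255;0 0 15 0 255;0 0 0 0 255;0 0 0 0 255"}}

```text
time_s: 6.4
tool_pos: [0.4992, 0.2879, 0.0903]
tool_rot: [-179.8, -0.1, 155.5]
force: [-0.4, -1.1, -1.3]
grip_width: 0.0257
grasp_force: 24.6
```

Call:
{"op": "arm_command", "data": {"series": "0 0 0 0 0;0 0 0 0 0;0 0 0 0 0;0 0 0 0 0;0 0 -30 0 0;0 0 -30 0 0;0 0 -30 0 0;-14.6 -20.5 0 0 0;-14.6 -20.5 0 0 0;-14.6 -20.5 0 0 0;-14.6 -20.5 0 0 0;-14.6 -20.5 0 0 0;-14.6 -20.5 0 0 0;-14.6 -20.5 0 0 0;-14.6 -20.5 0 0 0;-14.6 -20.5 0 0 0;-14.6 -20.5 0 0 0;-14.6 -20.5 0 0 0;-14.6 -20.5 0 0 0;-14.6 -20.5 0 0 0"}}

```text
time_s: 8.07
tool_pos: [0.5627, -0.0327, 0.1825]
tool_rot: [179.9, 0.1, 155.6]
force: [-0.4, 0.1, -0.8]
grip_width: 0.0872
grasp_force: 0.0
```

Call:
{"op": "arm_command", "data": {"series": "0 0 0 0 0;0 0 0 0 0;0 0 0 0 0"}}

```text
time_s: 8.32
tool_pos: [0.5624, -0.0308, 0.182]
tool_rot: [179.9, 0.0, 155.6]
force: [0.2, 0.3, -0.5]
grip_width: 0.087
grasp_force: 0.0
```

```bash
python3 - <<'E'
from h import *
o=telemetry.get_obs();print(o["tool_pos"],o["tool_rot"],o["qpos"].round(1),o["joint_velocities"].round(1))
a=cams.read_camera("wrist");t=cams.read_camera("top");cv2.imwrite("pics/w2f.png",a)
u=w2pix("wrist",(.539,-.024,.06),o).round().astype(int);print(u)
A=cv2.resize(a[u[1]-60:u[1]+60,u[0]-60:u[0]+60],(480,480),interpolation=cv2.INTER_CUBIC)
B=cv2.resize(t[190:280,110:210],(320,288),interpolation=cv2.INTER_CUBIC)
v=np.zeros((480,800,3),np.uint8);v[:,:480]=A;v[:288,480:]=B
cv2.imwrite("pics/w2.png",v)
import pickle;pickle.dump((o,u),open("o2.pkl","wb"))
E
```

```text
[ 0.56236656 -0.03076938  0.1819814 ] [1.79931747e+02 1.29744099e-02 1.55564456e+02] [-24.8   9.6  28.2  99.9  -4.8  71.7  70.1] [-0.8 -0.  -1.1  0.3 -0.1  0.  -0. ]
[275 176]
```

View pics/w2.png

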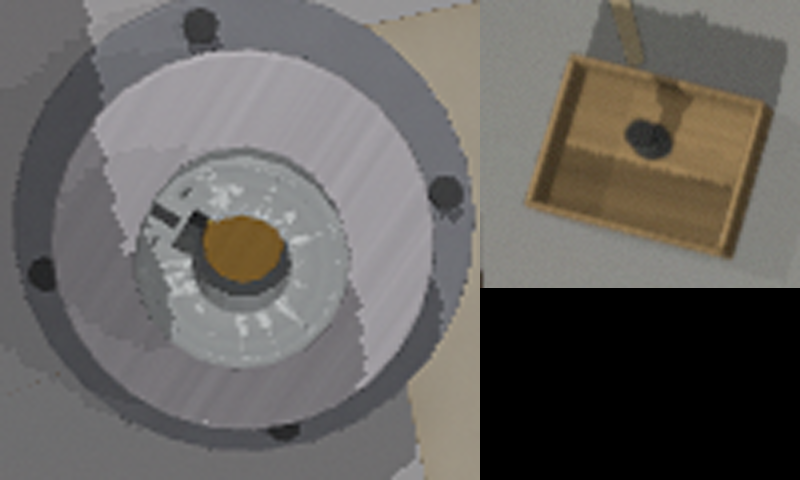

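```bash
cat >> h.py <<'E'
def cw(n,p,u,z,o,k=4,h=60): return pix2w(n,(np.array(p)+.5)/k-.5+np.array(u)-h,z,o)
E
python3 - <<'E'
from h import *
import pickle;o,u=pickle.load(open("o2.pkl","rb"))
c=cw("wrist",(242.5,258.5),u,.06,o);print(c)
for p in[(165,215),(152,206),(178,225),(191,230),(135,258),(350,258),(242,150),(242,368)]:
    w=cw("wrist",p,u,.06,o)-c;print(p,w.round(4),np.degrees(np.arctan2(w[1],w[0])),np.hypot(*w[:2]))
E
```

```text
[ 0.54212901 -0.02555931  0.06      ]
(165, 215) [-0.0164 -0.0119  0.    ] -144.0583567268468 0.02025873067519852
(152, 206) [-0.0195 -0.0137  0.    ] -144.87847148397924 0.023807026528920413
(178, 225) [-0.0131 -0.0102  0.    ] -142.1837025753489 0.01659841574304176
(191, 230) [-0.0108 -0.008   0.    ] -143.71043143331462 0.013459080694213624
(135, 258) [-0.0103 -0.0224  0.    ] -114.70967382047888 0.024691855319650312
(350, 258) [0.0101 0.0225 0.    ] 65.8292035382137 0.02470075391781936
(242, 150) [-0.0224  0.0102  0.    ] 155.6439039162464 0.024642443000834853
(242, 368) [ 0.0236 -0.011   0.    ] -24.87599538505621 0.026036234713700132
```

Call:
{"op": "arm_command", "data": {"series": "-8 -29 0 0 0;-8 -29 0 0 0;-8 -29 0 0 0;-8 -29 0 0 0;-8 -29 0 0 0;-8 -29 0 0 0;-8 -29 0 0 0;0 0 0 0 0;0 0 0 0 0;0 0 0 0 0"}}

```text
time_s: 9.25
tool_pos: [0.5297, -0.2378, 0.1814]
tool_rot: [179.9, -0.0, 155.7]
force: [-0.2, 0.4, 0.3]
grip_width: 0.0872
grasp_force: 0.0
```

```bash
python3 - <<'E'
from h import *
o=telemetry.get_obs();print(o["tool_pos"],o["tool_rot"],o["qpos"].round(1),o["joint_velocities"].round(1))
a=cams.read_camera("wrist");cv2.imwrite("pics/w3f.png",a)
u=w2pix("wrist",(.506,-.229,.108),o).round().astype(int);print(u)
cv2.imwrite("pics/w3.png",cv2.resize(a[u[1]-60:u[1]+60,u[0]-60:u[0]+60],(480,480),interpolation=cv2.INTER_CUBIC))
import pickle;pickle.dump((o,u),open("o3.pkl","wb"))
E
```

```text
[ 0.52974533 -0.23779323  0.18143189] [ 1.79933926e+02 -1.93617820e-02  1.55651667e+02] [-9.8 12.7 36.2 97.7 -7.9 72.2 93.8] [-1.  -0.  -0.9  0.1 -0.  -0.1  0.2]
[277 185]
```

View pics/w3.png

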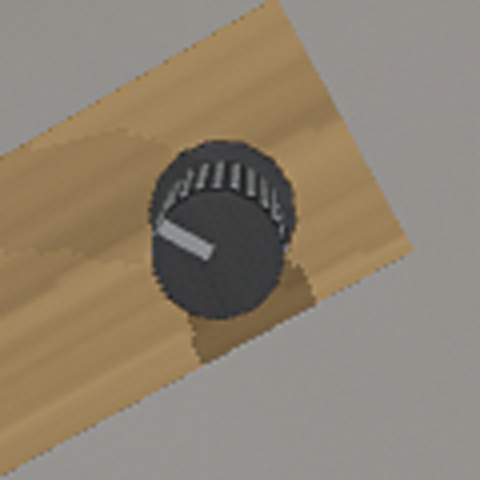

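```bash
python3 - <<'E'
from h import *
import pickle;o,u=pickle.load(open("o3.pkl","rb"))
c=cw("wrist",(219,256),u,.108,o);print(c)
Rt=R.from_euler('xyz',o["tool_rot"],degrees=True).as_matrix();print((Rt.T@(c-o["tool_pos"])*1e3).round(1))
a,b=[cw("wrist",p,u,.108,o) for p in((160,229),(211,252))]
for w in(a-b,a-c): print(np.degrees(np.arctan2(w[1],w[0])),np.hypot(*w[:2]))
E
```

```text
[ 0.5066471  -0.23400826  0.108     ]
[22.6 -6.2 73.4]
-139.07900604575326 0.010672209836692948
-139.40177109164807 0.012387636136799676
```

Call:
{"op": "arm_command", "data": {"series": "11 -3 0 0 0;11 -3 0 0 0;0 0 20 0 0;0 0 20 0 0;0 0 10 0 0;0 0 0 0 0;0 0 0 0 0;0 0 0 0 0;0 0 0 0 0;0 0 0 0 0;0 0 0 0 0"}}

```text
time_s: 10.22
tool_pos: [0.5071, -0.236, 0.1323]
tool_rot: [180.0, 0.1, 155.6]
force: [0.1, -0.5, -0.7]
grip_width: 0.0873
grasp_force: 0.0
```

Call:
{"op": "arm_command", "data": {"series": "0 1.5 20 0 0;0 0 20 0 0;0 0 15 0 0;0 0 7 0 0;0 0 0 0 0;0 0 0 0 255;0 0 0 0 255;0 0 0 0 255;0 0 0 0 255;0 0 0 0 255;0 0 0 0 255;0 0 0 0 255;0 0 0 0 255;0 0 0 0 255;0 0 0 0 255;0 0 0 0 255;0 0 0 0 255;0 0 0 0 255;0 0 0 0 255;0 0 0 0 255", "squeeze": 45}}

```text
time_s: 11.88
tool_pos: [0.5072, -0.2345, 0.0695]
tool_rot: [-180.0, 0.0, 155.5]
force: [-0.1, -0.0, 0.6]
grip_width: 0.0251
grasp_force: 45.0
```

Call:
{"op": "arm_command", "data": {"series": "0 0 -5 0 255;0 0 -15 0 255;0 0 -20 0 255;0 0 -20 0 255;0 0 -20 0 255;5.4 20.4 0 0 255;5.4 20.4 0 0 255;5.4 20.4 0 0 255;5.4 20.4 0 0 255;5.4 20.4 0 0 255;5.4 20.4 0 0 255;5.4 20.4 0 0 255;5.4 20.4 0 0 255;5.4 20.4 0 0.04 255;5.4 20.4 0 0.04 255;0 0 0 0 255;0 0 0 0 255;0 0 0 0 255;0 0 0 0 255;0 0 0 0 255"}}

```text
time_s: 13.55
tool_pos: [0.5432, -0.0279, 0.1496]
tool_rot: [-180.0, 0.0, 150.9]
force: [-0.6, -0.1, -1.6]
grip_width: 0.0251
grasp_force: 45.0
```

Call:
{"op": "arm_command", "data": {"series": "0 0 0 0 255;0 0 0 0 255;0 0 0 0 255;0 0 0 0 255"}}

```text
time_s: 13.88
tool_pos: [0.5434, -0.0268, 0.1496]
tool_rot: [180.0, 0.0, 150.9]
force: [0.8, -0.3, -2.0]
grip_width: 0.0254
grasp_force: 45.0
```

```bash
python3 - <<'E'
from h import *
o=telemetry.get_obs();print(o["tool_pos"],o["tool_rot"],o["joint_velocities"].round(1))
a=cams.read_camera("wrist")
u=w2pix("wrist",(.5421,-.0256,.06),o).round().astype(int);print(u)
cv2.imwrite("pics/w4.png",cv2.resize(a[u[1]-50:u[1]+70,u[0]-60:u[0]+60],(480,480),interpolation=cv2.INTER_CUBIC))
import pickle;pickle.dump((o,u),open("o4.pkl","wb"))
E
```

```text
[ 0.54336585 -0.02678288  0.14960371] [1.79992011e+02 2.64513021e-03 1.50943443e+02] [-0.1  0.  -0.1 -0.  -0.1 -0.1  0.1]
[280 209]
```

View pics/w4.png

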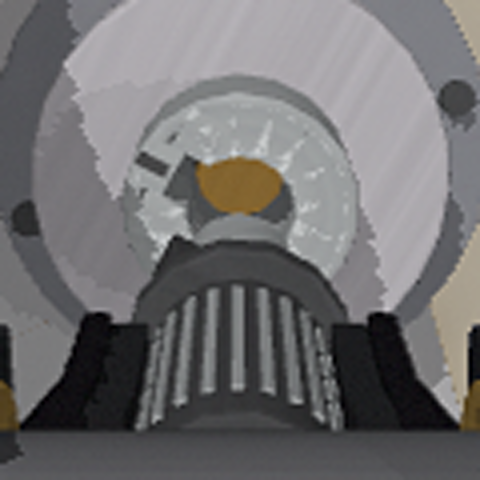

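Call:
{"op": "arm_command", "data": {"series": "1 0 10 0 255;0 0 12 0 255;0 0 8 0 255;0 0 5 0 255;0 0 4 0 255;0 0 4 0 255;0 0 4 0 255;0 0 0 0 255;0 0 0 0 255;0 0 0 0 255"}}

```text
time_s: 14.77
tool_pos: [0.5426, -0.0262, 0.1027]
tool_rot: [180.0, 0.0, 151.0]
force: [0.6, 0.5, -1.2]
grip_width: 0.0248
grasp_force: 45.0
```

Nose is in with no contact. Continue down gently to key level and beyond.

Call:
{"op": "arm_command", "data": {"series": "0 0 2 0 255;0 0 2 0 255;0 0 2 0 255;0 0 2 0 255;0 0 1 0 255;0 0 0 0 255;0 0 0 0 255;0 0 0 0 255"}}

```text
time_s: 15.43
tool_pos: [0.5425, -0.0262, 0.0935]
tool_rot: [-180.0, 0.0, 151.0]
force: [-0.1, -0.6, -2.0]
grip_width: 0.0252
grasp_force: 45.0
```

Call:
{"op": "arm_command", "data": {"series": "0 0 2 0 255;0 0 2 0 255;0 0 2 0 255;0 0 2 0 255;0 0 2 0 255;0 0 2 0 255;0 0 2 0 255;0 0 2 0 255;0 0 1.5 0 255;0 0 1.5 0 255;0 0 1.5 0 255;0 0 0 0 255;0 0 0 0 255;0 0 0 0 255"}}

```text
time_s: 16.6
tool_pos: [0.5428, -0.0262, 0.0735]
tool_rot: [180.0, 0.0, 151.0]
force: [-0.0, -1.3, 5.4]
grip_width: 0.0247
grasp_force: 45.0
```

Call:
{"op": "arm_command", "data": {"series": "0 0 1 0 255;0 0 1 0 255;0 0 1 0 255;0 0 1 0 255;0 0 0 0 255;0 0 0 0 255;0 0 0 0 255;0 0 0 0 255"}}

```text
time_s: 17.27
tool_pos: [0.5429, -0.0262, 0.0733]
tool_rot: [179.9, -0.0, 151.0]
force: [-11.1, -1.1, 32.5]
grip_width: 0.0253
grasp_force: 45.0
```

Call:
{"op": "arm_command", "data": {"series": "0 0 -1 0 255;0 0 -0.8 0 255;0 0 0 0 255;0 0 0 0 255;0 0 0 0 255;0 0 0 0 255"}}

```text
time_s: 17.77
tool_pos: [0.5428, -0.0262, 0.0734]
tool_rot: [179.9, -0.0, 151.0]
force: [-6.1, -0.2, 20.0]
grip_width: 0.0252
grasp_force: 45.0
```

```bash
python3 - <<'E'
from h import *
o=telemetry.get_obs();print(o["tool_pos"],o["force"],o["grasp_force"])
a=cams.read_camera("scene");t=cams.read_camera("top")
v=np.zeros((420,800,3),np.uint8);v[:,:450]=cv2.resize(a[175:315,205:355],(450,420),interpolation=cv2.INTER_CUBIC)
v[:288,480:]=cv2.resize(t[190:280,110:210],(320,288),interpolation=cv2.INTER_CUBIC);cv2.imwrite("pics/f.png",v)
E
```

```text
[ 0.54283809 -0.02622953  0.073388  ] [-6.07564427 -0.15437655 20.04036998] 45.00291637144983
```

View pics/f.png

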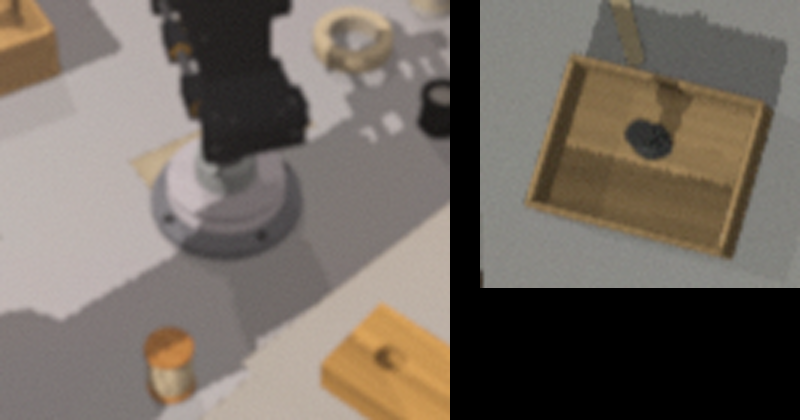

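The picture shows the gripper holding the shaft down on the hub, with the collar hidden close to the face. The rack hole is empty (390,355) and the worn shaft is in the crate (650,140). The 20 N force at the hard stop confirms the collar is seated.

```bash
python3 -c "
from cell import env
print(env.sign_off())"
```

```text
the job is handed in; nothing more can be done
None
```

The job is handed in: the worn shaft is in the crate, and the keyed shaft is in the hub with its key in the keyway, still gripped and pressed home at about 20 N; the judge's verdict was not shown.

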